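Clip the notebook to the leaning reading stand

TASK

Take the sprung steel clip off its rack bar and use it to clamp the notebook to the leaning reading stand. Holding the jaws open, slide the clip squarely down over the middle of the notebook's top edge and the board behind it, press it gently until its throat sits firmly home on the board's top edge, and only then let it close and leave it there. Keep the notebook where it stands and do not disturb the other things on the bench.

Things in the scene. Friction and masses are not known exactly. Their poses are not given: they have to be found in the camera images.
- clip: sprung clip of bare steel, 0.1 kg, 105 mm tall, 38 mm wide (y), 57 mm over the handle ends (x) as it sits on the rack bar, jaws down. Origin: middle of the hub; z up along the handles, y along the hinge pins, x the way the jaws open (same both ways round). Hub 20 x 30 x 12 mm. Jaw tips, round bars 8 mm thick, lie 42 mm below the origin. Released, it clamps with about 8 N
- jaw_front (a joint): opening angle of each clip arm (both arms move alike), rad. Gap between the jaw tips: 8 mm at 0 (on the rack bar), 17 mm at 0.107 (closed on notebook and board), 31 mm at the stop, 0.28; grows as the handles are squeezed
- clip_throat (a point): middle of the throat, the underside of the clip's hub, 6 mm below the clip's origin; axes as the clip's
- rack: fixed clip rack: aluminium foot 80 x 120 x 12 mm with an upright steel bar 8 mm thick (x), 110 mm wide (y), whose top is 76 mm above the table. Origin: centre of the underside; z up
- stand: fixed reading stand: dark steel board 124 mm wide (y), 6 mm thick, leaning back 0.42 rad from upright (top towards the stand's +x), on an aluminium foot 125 x 118 mm, with a ledge on the front (-x) that carries the notebook. Origin: centre of the foot's underside; y along the board's top edge, z up
- edge (a point): middle of the top front edge of the board, 161 mm above the table; z points up along the leaning board, x is normal to the board, out of its back, y along the edge. The board fills x from 0 to 6 mm, the notebook x from about -11 mm to 0, its top edge about 3 mm below the board's
- notebook: the notebook, 148 x 109 mm, 11 mm thick, 0.25 kg, standing on the ledge and leaning against the board with its wire binding at the left as the reader sees it. Origin: centre of its back cover, against the board; x points up along the board, z out of its front cover
- notebook_top (a point): middle of the notebook's top edge, at its back cover against the board
- die_body: bystander: a black steel die standing upright, 30 mm across, 76 mm tall; origin at its underside
- spanner: bystander: a combination spanner lying flat, 166 mm long; origin at its underside
- tape_roll: bystander: a black roll of tape, 62 mm across, 19 mm tall; origin at its underside
- funnel: bystander: a small white funnel standing mouth down, 63 mm across, 52 mm tall; origin at its underside
- reamer: bystander: a hand reamer lying flat, 100 mm long; origin at its underside
- lock_ring: bystander: a black lock ring, 33 mm across, 12 mm tall; origin at its underside
- battery: bystander: a battery lying flat, 50 mm long; origin at its underside
- clip_grip (a point): point between the clip's handles, 48 mm above its origin, where to take it. The handles, flat plates 34 mm wide from 15 to 57 mm above the origin, are squeezed together in x to open the jaws; about 10 N opens it fully, 20 N holds it firmly. Fully squeezed they are parallel and 26 mm over their outsides; 57 mm at rest on the rack
Things that resemble listed ones, but are neither listed nor needed, are in the scene too. Leave any green look-alike of the clip alone.

How it is judged:
On the way, in this order (a step that is already met when the one before it is completed fails the run):
1. the clip is held by the fingers, clear of the rack (contact force between the fingers and clip above 1 N and distance between clip_throat and rack above 0.14 m), for 0.2 s.
2. with its jaws still held open, the clip is astride notebook and board and its throat presses on the board's top edge (value of joint jaw_front above 0.18 rad and contact force between clip and stand above 2 N and z of clip_throat in the frame of edge between -0.006 and 0.004 m and contact force between the fingers and clip above 1 N and x of clip_throat in the frame of edge between -0.02 and 0.015 m), for 0.2 s.
At the end, for the whole second after the job is handed in: Clip released and at rest, clamping notebook and board (3 N or more on each); throat within 4 mm of the board's top edge, within 20 mm of the middle of the notebook's top edge, square to the board within 0.2 rad; notebook moved under 12 mm, other loose things under 30 mm (contact force between clip and notebook above 3 N and contact force between clip and stand above 3 N and z of clip_throat in the frame of edge between -0.004 and 0.004 m and y of clip_throat in the frame of notebook between -0.0225 and 0.0175 m and angle between the z axis of clip and the z axis of edge, either way round below 0.2 rad and angle between the y axis of clip and the y axis of edge, either way round below 0.2 rad and linear speed of clip below 0.02 m/s and distance of notebook from where it was at the start of the episode below 0.012 m and distance of each of die_body, spanner, tape_roll, funnel, reamer, lock_ring, battery from where it was at the start of the episode below 0.03 m); the robot touches nothing.
It fails at once if the open clip is forced onto the stand with more than 35 N (value of joint jaw_front above 0.18 rad and contact force between clip and stand above 35 N).
It fails at once if the notebook is knocked out of place by more than 40 mm (distance of notebook from where it was at the start of the episode above 0.04 m).
It also fails if it takes over 42 s, if anything falls off the work surface, if the arm or the gripper's body presses on something with over 40 N, if the wrist force passes 120 N, or if a joint passes its speed limit or range.

ROBOT

A 6-joint arm with a two-finger parallel gripper is mounted at the origin on a cart in front of the work surface, level with it; the furniture and walls round the work are solid. World frame = base frame: x ahead of the robot, y to its left, z up, the work surface at z = 0. Lengths are in m, angles in rad, forces in N, time in s.
With the tool pointing down it reaches from about 0.35 to 0.875 m from the base axis. Payload 4.2 kg.
Tool frame: the origin (TCP) lies midway between the tips of the shut fingers; the grasp point (between the pads) lies 19 mm behind it; z points along the fingers, y is the line along which they close (so a half turn about z gives the same grasp; the last joint's range is limited). The gripper opens to 87 mm and grips with 3 to 60 N. Pads are 19 mm wide; open, the fingers measure 117 mm over their backs; the gripper's body (75 mm by 190 mm) begins 51 mm behind the grasp point.
Start: joints at [-0.976, 0.385, 0.008, 0, -1.194, -0.259], TCP at [0.206, -0.59, 0.223] pointing down, gripper open.
Joint ranges: [-3.14, 3.14], [-1.21, 2.06], [-1.07, 1.41], [-3.16, 2.05], [-2.99, -0.16], [-3.1, 3.1]. Speed limits (rad/s): [2.79, 2.79, 3.14, 3.14, 3.14, 3.14].

INTERFACE

Orientations are given as a unit quaternion [w, x, y, z].
In Python, from cell import r gives the robot as it stands.
- The arm moves only by the shell command python3 -m crank 'ROWS' [OPENING] [FORCE]. ROWS is JSON, a list of rows, each an object of numbers: "tx", "ty", "tz": the shift along the tool's x, y, z in mm; "wx", "wy", "wz": the turn, a rotation vector about the tool's x, y, z in degrees. A call has 1 to 12 rows; each row shifts and turns the commanded pose from where the row before left it, along the tool's axes as they then stand; what a row does not reach is not made up. A row lasts 1/10 s, in which the tool goes at most 50 mm and 8.59 degrees, less where a joint would pass 70% of its speed; a pose out of reach is approached as far as the arm can. A call is refused whole if a number of a shift passes 50 or a number of a turn 8.59, either way. A call with a gripper value outside its range is refused whole. OPENING is the finger opening in mm, from 0 to 87, set as the call begins (- or left out, the last holds). The fingers move at their own pace and stop on an object; FORCE is the grip in N (left out, the last holds). Time passes only in rows, so rows that do not move let the fingers close. It gives the time, the measured TCP pose, the force, the opening and the grip force at its end, in the units of the state.
- r.observe(): the state, without advancing time (a new reading comes with each control period).
- r.grab_frame(name): name is "scene" or "top" or "wrist"; returns the picture (420x560x3 uint8, blue, green, red); there is no depth.
- r.get_calibration(name): a dict with "camera_matrix" (3x3 intrinsics, pixels), "pose" (4x4, takes a point from camera to world coordinates). Camera axes: x right, y up, looking along -z (the intrinsics and any distortion apply to the point x, -y, -z); pixel columns grow to the right and rows downward; lengths in m; the calibration is good to about 2 mm. The wrist camera is an equidistant fisheye: a pixel r from the principal point sees the ray r / f radians off the axis. A picture is of the moment at which its call begins: read the wrist's pose just before it. get_calibration takes no time and is no camera call; for the wrist camera it gives the pose at the moment of the call.
- r.close_job(): hands the job in; it is judged then, once.
The state is a dict: "clock": time; "joint_pos": joint angles; "joint_velocities": joint speeds; "joint_torque": joint torques, N m; "tcp_pos": TCP position; "ee_rot": TCP orientation; "wrist_force": force on the tool from outside, world axes, zero at the start; "torque": the same for the moment, N m; "finger_gap": finger opening in m; "gripper_force": force on a finger pad.
Only numpy, scipy, OpenCV 4.12 (cv2) and the standard library are available. Lean on these libraries where they do the work, as an engineer would, in place of code of your own. Each camera call takes 0.05 s, during which the arm holds its last target. There are 200 camera calls.

## Working session

There is one attempt and no reset: what is moved stays moved. The work goes in short steps, Python scripts to look and compute and a shell command to move; the robot and the scene stay as the last step left them, time stands still between calls to the robot, and variables do not carry over. Pictures are saved under pics/ and viewed, at most 13 in all, crops included, and the job is handed in when it is done.

```bash
ls; mkdir -p pics; python3 - <<'E'
from cell import r
import cv2,numpy as np
for n in("scene","top"):
    im=r.grab_frame(n); cv2.imwrite(f"pics/{n}0.png",im); c=r.get_calibration(n); print(n,np.round(c["camera_matrix"],1).tolist(),np.round(c["pose"],3).tolist(),[k for k in c])
print(r.observe())
E
```

```text
pics
scene [[519.7, 0.0, 281.1], [0.0, 519.7, 207.5], [0.0, 0.0, 1.0]] [[0.8, 0.232, -0.553, -0.079], [-0.6, 0.326, -0.73, -1.085], [0.011, 0.916, 0.401, 0.55], [0.0, 0.0, 0.0, 1.0]] ['camera_matrix', 'pose']
top [[439.8, 0.0, 279.2], [0.0, 439.8, 210.9], [0.0, 0.0, 1.0]] [[-0.011, 0.998, -0.069, 0.436], [-1.0, -0.01, 0.009, -0.313], [0.008, 0.069, 0.998, 0.971], [0.0, 0.0, 0.0, 1.0]] ['camera_matrix', 'pose']
{'clock': 0.1, 'joint_pos': array([-9.76424995e-01,  3.85437365e-01,  6.75667634e-03, -4.12978834e-04,
       -1.19403542e+00, -2.58640857e-01]), 'joint_velocities': array([ 0.00221386, -0.0025048 ,  0.00245086,  0.00289525, -0.00131048,
       -0.00108314]), 'joint_torque': array([-1.97484474e-04, -3.91690671e+01,  1.87936378e+01,  4.23185170e+00,
        1.34463250e-02, -7.34052333e-05]), 'tcp_pos': array([ 0.20576025, -0.58957479,  0.22159554]), 'ee_rot': array([-2.22360115e-04, -1.67002812e-01,  9.85955933e-01,  9.53302082e-04]), 'wrist_force': array([ 0.07333083,  0.23046699, -0.81423212]), 'torque': array([ 0.00901606,  0.03539595, -0.00365024]), 'gripper_force': 0.0, 'finger_gap': 0.08724141123456702}
```

View pics/scene0.png

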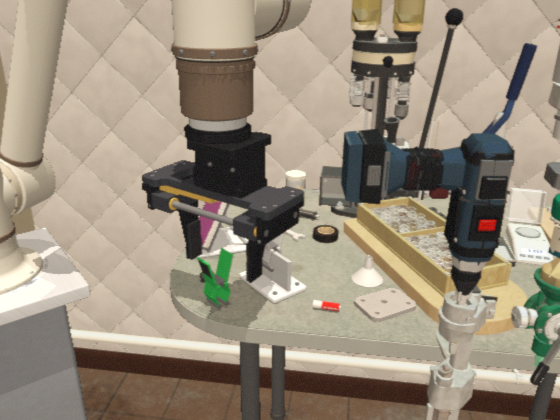

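View pics/top0.png

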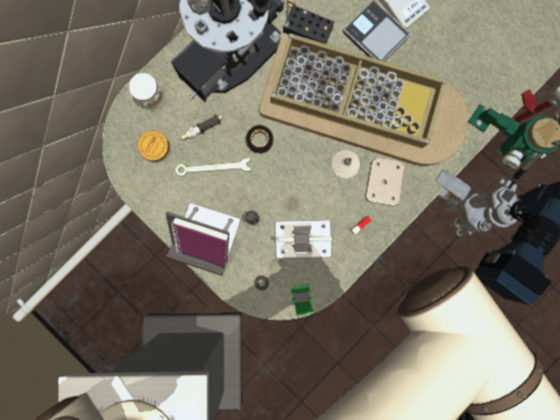

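```bash
python3 - <<'E'
import cv2
im=cv2.imread("pics/top0.png")
cv2.imwrite("pics/topz.png",cv2.resize(im[195:310,150:345],None,fx=4.1,fy=4.1,interpolation=cv2.INTER_CUBIC))
E
```

```text
(no output)
```

View pics/topz.png

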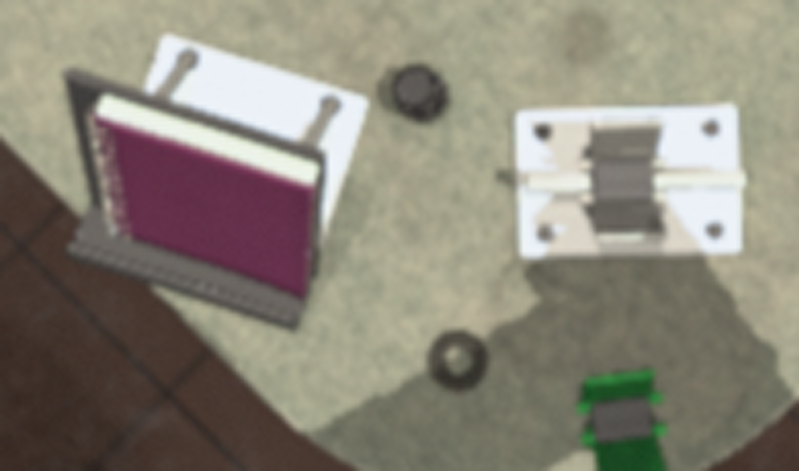

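```bash
cat > h.py <<'E'
from cell import r
import numpy as np, cv2
def px2w(cal,uv,z):
    K,P=cal["camera_matrix"],np.array(cal["pose"])
    d=np.linalg.inv(K)@[uv[0],uv[1],1]; d=P[:3,:3]@(d*[1,-1,-1]); o=P[:3,3]
    return o+d*(z-o[2])/d[2]
def w2px(cal,X):
    P=np.array(cal["pose"]); p=(np.asarray(X)-P[:3,3])@P[:3,:3]*[1,-1,-1]
    q=p@np.array(cal["camera_matrix"]).T; return q[...,:2]/q[...,2:]
def frame(yaw): # edge frame axes as columns
    c,s=np.cos(yaw),np.sin(yaw); a=.42; S=np.array([[c,-s,0],[s,c,0],[0,0,1]])
    return S@np.array([[np.cos(a),0,np.sin(a)],[0,1,0],[-np.sin(a),0,np.cos(a)]])
E
python3 - <<'E'
from h import *
c=r.get_calibration("top")
f=lambda u,v,z: px2w(c,(u/4.1+150,v/4.1+195),z)
print("hub",f(624,181,.088),"bar ends",f(500,178,.076),f(742,180,.076),"handles hi",f(624,128,.139),f(624,235,.139))
print("rackfoot",[np.round(f(*p,.012),3) for p in((517,110),(738,104),(741,252),(522,258))])
A=f(70,72,.1586);B=f(325,155,.1586);print("board back top",A,B,np.linalg.norm(A-B))
print("nb top front",f(97,115,.153),f(315,182,.153)); print("green",f(622,420,.08), "die?",f(418,92,.076),"blk",f(458,360,.02))
yaw=np.arctan2(-(A-B)[0],(A-B)[1]);E=frame(yaw);e=(A+B)/2-E[:,0]*.006;e[2]=.161
print("edge",e,"yaw",yaw)
im=cv2.resize(cv2.imread("pics/top0.png")[195:310,150:345],None,fx=4.1,fy=4.1,interpolation=cv2.INTER_CUBIC)
def box(x,y,z,col):
    P=np.array([[a,b,d] for a in x for b in y for d in z])@E.T+e
    q=((w2px(c,P)-[150,195])*4.1).astype(int)
    for i in range(8):
        for j in range(i):
            if bin(i^j).count("1")==1: cv2.line(im,q[i].tolist(),q[j].tolist(),col,1)
box((0,.006),(-.062,.062),(-.15,0),(0,255,255)); box((-.011,0),(-.0545,.0545),(-.151,-.003),(0,255,0))
cv2.imwrite("pics/ov.png",im)
E
```

```text
hub [ 0.44006924 -0.36598789  0.088     ] bar ends [ 0.44225493 -0.30526117  0.076     ] [ 0.4399939  -0.42526622  0.076     ] handles hi [ 0.46427662 -0.36327439  0.139     ] [ 0.41507292 -0.36257347  0.139     ]
rackfoot [array([ 0.479, -0.314,  0.012]), array([ 0.481, -0.432,  0.012]), array([ 0.402, -0.432,  0.012]), array([ 0.4  , -0.316,  0.012])]
board back top [ 0.49145189 -0.11261454  0.1586    ] [ 0.45287   -0.2273561  0.1586   ] 0.12105448366079374
nb top front [ 0.47217634 -0.12358095  0.153     ] [ 0.44082702 -0.22221133  0.153     ]
green [ 0.32348102 -0.36382817  0.08      ] die? [ 0.48534185 -0.26492068  0.076     ] blk [ 0.34789794 -0.28192382  0.02      ]
edge [ 0.46696812 -0.16823923  0.161     ] yaw -0.3243735926130849
```

View pics/ov.png

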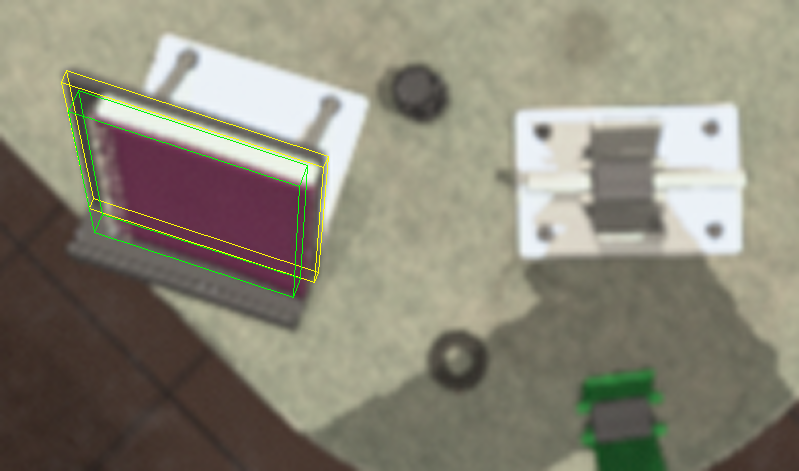

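```bash
python3 -m crank '[{"tx":-42,"ty":19},{"tx":-42,"ty":19},{"tx":-42,"ty":19},{"tx":-42,"ty":19},{"tx":-42,"ty":19},{"tx":-42,"ty":19},{"tx":-42,"ty":19},{"wz":-8},{"wz":-8},{"wz":-8},{"wz":-8},{"wz":-8}]' 87 20; python3 -m crank '[{"wz":-8},{"wz":-8},{"wz":-8},{"wz":-7},{},{}]'; python3 - <<'E'
from h import *
from scipy.spatial.transform import Rotation as R
im=r.grab_frame("wrist"); s=r.observe();cv2.imwrite("pics/w1.png",im)
cv2.imwrite("pics/top1.png",r.grab_frame("top"))
M=R.from_quat(s["ee_rot"],scalar_first=True).as_matrix();print(np.round(M,3),s["tcp_pos"],s["joint_pos"]);print(r.get_calibration("wrist"))
E
```

```text
[[-0.944 -0.329 -0.001]
 [-0.329  0.944  0.002]
 [ 0.     0.002 -1.   ]] [ 0.20580516 -0.58965601  0.22169876] [-9.76418282e-01  3.85396466e-01  6.94097798e-03 -3.69736905e-04
 -1.19401553e+00 -2.58628561e-01]
{'camera_matrix': array([[325.1922621 ,   0.        , 282.50018901],
       [  0.        , 325.1922621 , 204.81067839],
       [  0.        ,   0.        ,   1.        ]]), 'pose': array([[-3.29117746e-01, -9.04386488e-01, -2.71600053e-01,
         1.30248551e-01],
       [ 9.44288866e-01, -3.15145068e-01, -9.48795185e-02,
        -6.15540403e-01],
       [ 2.14337297e-04, -2.87695440e-01,  9.57721926e-01,
         3.84645661e-01],
       [ 0.00000000e+00,  0.00000000e+00,  0.00000000e+00,
         1.00000000e+00]])}invalid input
invalid input
```

View pics/w1.png

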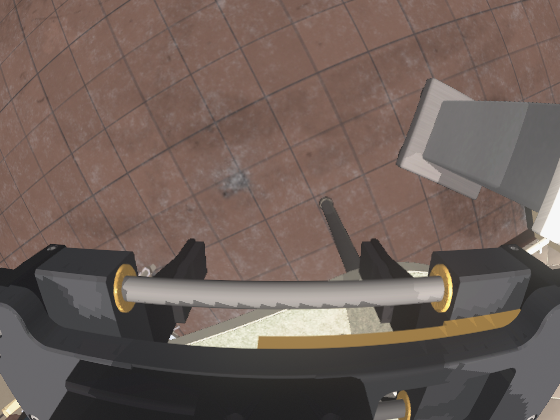

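The wrist view shows only floor and the gripper. The moves were refused, so I'll test giving all the keys.

```bash
python3 -m crank '[{"tx":-42,"ty":19,"tz":0,"wx":0,"wy":0,"wz":0},{"tx":-42,"ty":19,"tz":0,"wx":0,"wy":0,"wz":0},{"tx":-42,"ty":19,"tz":0,"wx":0,"wy":0,"wz":0},{"tx":-42,"ty":19,"tz":0,"wx":0,"wy":0,"wz":0},{"tx":-42,"ty":19,"tz":0,"wx":0,"wy":0,"wz":0},{"tx":-42,"ty":19,"tz":0,"wx":0,"wy":0,"wz":0},{"tx":-42,"ty":19,"tz":0,"wx":0,"wy":0,"wz":0}]' 87 20
```

```text
clock: 0.9
tcp_pos: [0.4408, -0.366, 0.2226]
ee_rot: [-0.0, -0.167, 0.986, 0.0]
wrist_force: [0.3, -0.2, 0.8]
finger_gap: 0.0871
gripper_force: 0.0
```

```bash
python3 -m crank '[{"tx":0,"ty":0,"tz":0,"wx":0,"wy":0,"wz":-8},{"tx":0,"ty":0,"tz":0,"wx":0,"wy":0,"wz":-8},{"tx":0,"ty":0,"tz":0,"wx":0,"wy":0,"wz":-8},{"tx":0,"ty":0,"tz":0,"wx":0,"wy":0,"wz":-8},{"tx":0,"ty":0,"tz":0,"wx":0,"wy":0,"wz":-8},{"tx":0,"ty":0,"tz":0,"wx":0,"wy":0,"wz":-8},{"tx":0,"ty":0,"tz":0,"wx":0,"wy":0,"wz":-8},{"tx":0,"ty":0,"tz":0,"wx":0,"wy":0,"wz":-8},{"tx":0,"ty":0,"tz":0,"wx":0,"wy":0,"wz":-6},{"tx":0,"ty":0,"tz":0,"wx":0,"wy":0,"wz":0},{"tx":0,"ty":0,"tz":0,"wx":0,"wy":0,"wz":0}]'; python3 - <<'E'
from h import *
from scipy.spatial.transform import Rotation as R
s=r.observe();im=r.grab_frame("wrist"); cv2.imwrite("pics/w2.png",im);cal=r.get_calibration("wrist")
s=r.observe()
M=R.from_quat(s["ee_rot"],scalar_first=True).as_matrix();print(np.round(M,3),s["tcp_pos"],s["joint_pos"]);print(cal["pose"])
E
```

```text
clock: 2.0
tcp_pos: [0.4396, -0.3675, 0.2224]
ee_rot: [-0.0, -0.702, 0.713, 0.0]
wrist_force: [0.1, -0.8, -0.0]
finger_gap: 0.087
gripper_force: 0.0
[[-0.015 -1.    -0.   ]
 [-1.     0.015  0.   ]
 [-0.     0.    -1.   ]] [ 0.43962588 -0.36753973  0.22241895] [-4.13748330e-01  2.96823051e-01 -1.22946780e-01 -7.93362414e-05
 -1.15135857e+00  3.98586483e-01]
[[-9.99879213e-01 -1.48410203e-02 -4.61559941e-03  4.37544623e-01]
 [ 1.55413353e-02 -9.57830901e-01 -2.86911888e-01 -4.46260442e-01]
 [-1.62898602e-04 -2.86948965e-01  9.57945857e-01  3.85177077e-01]
 [ 0.00000000e+00  0.00000000e+00  0.00000000e+00  1.00000000e+00]]
```

View pics/w2.png

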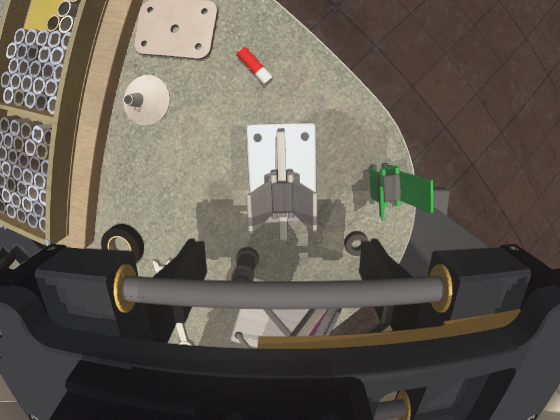

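The wrist view shows the clip at about (283,195), centred under the gripper with its handles either side of column 283. I'll descend 111 mm and squeeze.

```bash
python3 -m crank '[{"tx":0,"ty":0,"tz":30,"wx":0,"wy":0,"wz":0},{"tx":0,"ty":0,"tz":30,"wx":0,"wy":0,"wz":0},{"tx":0,"ty":0,"tz":25,"wx":0,"wy":0,"wz":0},{"tx":0,"ty":0,"tz":16,"wx":0,"wy":0,"wz":0},{"tx":0,"ty":0,"tz":10,"wx":0,"wy":0,"wz":0},{"tx":0,"ty":0,"tz":0,"wx":0,"wy":0,"wz":0},{"tx":0,"ty":0,"tz":0,"wx":0,"wy":0,"wz":0}]' && python3 -m crank '[{"tx":0,"ty":0,"tz":0,"wx":0,"wy":0,"wz":0},{"tx":0,"ty":0,"tz":0,"wx":0,"wy":0,"wz":0},{"tx":0,"ty":0,"tz":0,"wx":0,"wy":0,"wz":0},{"tx":0,"ty":0,"tz":0,"wx":0,"wy":0,"wz":0},{"tx":0,"ty":0,"tz":0,"wx":0,"wy":0,"wz":0},{"tx":0,"ty":0,"tz":0,"wx":0,"wy":0,"wz":0},{"tx":0,"ty":0,"tz":0,"wx":0,"wy":0,"wz":0},{"tx":0,"ty":0,"tz":0,"wx":0,"wy":0,"wz":0}]' 10 22
```

```text
clock: 2.75
tcp_pos: [0.4403, -0.368, 0.1123]
ee_rot: [0.0, -0.702, 0.712, -0.001]
wrist_force: [-0.1, 0.3, 0.4]
finger_gap: 0.0869
gripper_force: 0.0
clock: 3.55
tcp_pos: [0.4412, -0.3686, 0.114]
ee_rot: [0.0, -0.703, 0.711, -0.002]
wrist_force: [-1.5, 1.0, 11.1]
finger_gap: 0.0313
gripper_force: 8.7
```

```bash
python3 -m crank '[{"tx":0,"ty":0,"tz":0,"wx":0,"wy":0,"wz":0},{"tx":0,"ty":0,"tz":0,"wx":0,"wy":0,"wz":0},{"tx":0,"ty":0,"tz":0,"wx":0,"wy":0,"wz":0},{"tx":0,"ty":0,"tz":0,"wx":0,"wy":0,"wz":0}]'
```

```text
clock: 3.95
tcp_pos: [0.4407, -0.3685, 0.1143]
ee_rot: [-0.0, -0.703, 0.711, -0.002]
wrist_force: [-1.4, 1.6, 11.9]
finger_gap: 0.0255
gripper_force: 22.0
```

```bash
python3 -m crank '[{"tx":0,"ty":0,"tz":-10,"wx":0,"wy":0,"wz":0},{"tx":0,"ty":0,"tz":-20,"wx":0,"wy":0,"wz":0},{"tx":0,"ty":0,"tz":-30,"wx":0,"wy":0,"wz":0},{"tx":0,"ty":0,"tz":-30,"wx":0,"wy":0,"wz":0},{"tx":0,"ty":0,"tz":-30,"wx":0,"wy":0,"wz":0},{"tx":0,"ty":0,"tz":-30,"wx":0,"wy":0,"wz":0},{"tx":0,"ty":0,"tz":-20,"wx":0,"wy":0,"wz":0},{"tx":0,"ty":0,"tz":0,"wx":0,"wy":0,"wz":0},{"tx":0,"ty":0,"tz":0,"wx":0,"wy":0,"wz":0},{"tx":0,"ty":0,"tz":0,"wx":0,"wy":0,"wz":0}]'; python3 - <<'E'
from h import *
a=r.grab_frame("scene"); b=r.grab_frame("wrist"); t=r.grab_frame("top");cv2.imwrite("pics/s3.png",a);cv2.imwrite("pics/w3.png",b);cv2.imwrite("pics/t3.png",t)
A=cv2.resize(a[120:320,130:330],(400,400),interpolation=3); B=cv2.resize(t[170:290,140:260],(400,400),interpolation=3)
cv2.imwrite("pics/c3.png",np.hstack([A,B])); print(r.observe()["tcp_pos"])
E
```

```text
clock: 4.95
tcp_pos: [0.4389, -0.367, 0.2796]
ee_rot: [-0.0, -0.702, 0.712, 0.002]
wrist_force: [-0.1, 0.5, -1.2]
finger_gap: 0.0251
gripper_force: 22.0
[ 0.43924042 -0.36734654  0.28005141]
```

View pics/c3.png

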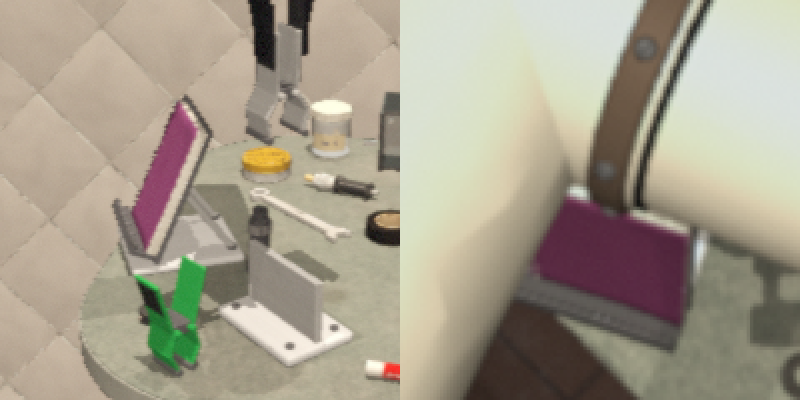

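```bash
python3 - <<'E'
from h import *
c=r.get_calibration("scene"); a=cv2.imread("pics/s3.png"); o=np.array([180,110]); k=6
im=cv2.resize(a[110:210,180:310],None,fx=k,fy=k,interpolation=3)
def box(E,e,x,y,z,col):
    P=np.array([[p,q,d] for p in x for q in y for d in z])@E.T+e
    q=((w2px(c,P)+.5-o)*k).astype(int)
    for i in range(8):
        for j in range(i):
            if bin(i^j).count("1")==1: cv2.line(im,q[i].tolist(),q[j].tolist(),col,1)
E=frame(-.324); e=np.array([.467,-.1682,.161])
box(E,e,(0,.006),(-.062,.062),(-.15,0),(0,255,255)); box(E,e,(-.011,0),(-.0605,.0485),(-.151,-.003),(0,255,0))
C=np.array([.4392,-.3654,.280+.019-.051]); box(np.eye(3),C,(-.01,.01),(-.015,.015),(-.006,.006),(0,0,255)); box(np.eye(3),C,(-.013,.013),(-.017,.017),(.015,.057),(255,0,0))
box(np.eye(3),C,(-.0235,.0235),(-.019,.019),(-.046,-.038),(255,0,255))
cv2.imwrite("pics/ov3.png",im)
E
```

```text
(no output)
```

View pics/ov3.png

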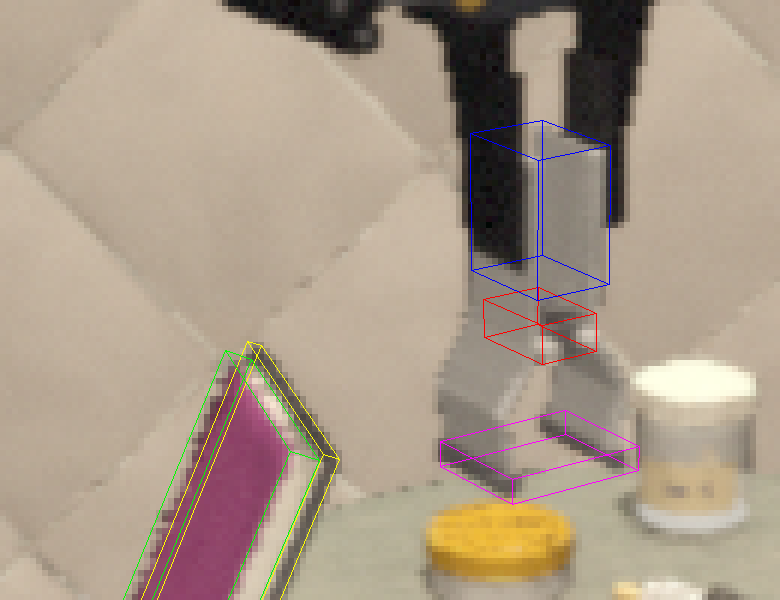

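The overlay matches: the clip sits in the hand as modelled and the board's top edge runs (248,343)-(340,458). Next is the move to the pre-insert pose.

```bash
cat > go.py <<'E'
import sys; from h import *
from scipy.spatial.transform import Rotation as R
E=frame(-.324); e=np.array([.4675,-.1682,.161])
h=float(sys.argv[1])/1000
T=e+E@[-.0025,-.005,.038+h]; W=np.c_[-E[:,1],-E[:,0],-E[:,2]]
s=r.observe(); M=R.from_quat(s["ee_rot"],scalar_first=True).as_matrix()
print("target",T,"tool shift mm",np.round((T-s["tcp_pos"])@M*1000,1),"rotvec deg",np.round(np.degrees(R.from_matrix(M.T@W).as_rotvec()),2))
d=s["tcp_pos"]-e; print("clip in edge mm (throat)",np.round((d@E-[0,-.002,.038])*1000,1),"joints",np.round(s["joint_pos"],2),"F",s["wrist_force"],s["finger_gap"],s["clock"])
E
python3 go.py 70
```

```text
target [ 0.50549105 -0.18623314  0.26063301] tool shift mm [-182.   -63.9   19.5] rotvec deg [-23.71  -3.68  17.54]
clip in edge mm (throat) [ -15.1 -195.8   85.6] joints [-0.41  0.26 -0.03 -0.   -1.29  0.4 ] F [ 0.75402444 -0.98282159 -1.56197705] 0.025552328255108198 5.1
```

```bash
python3 -m crank '[{"tx":-30,"ty":-10,"tz":0,"wx":0,"wy":0,"wz":0},{"tx":-40,"ty":-15,"tz":0,"wx":0,"wy":0,"wz":0},{"tx":-40,"ty":-15,"tz":0,"wx":0,"wy":0,"wz":0},{"tx":-40,"ty":-14,"tz":0,"wx":0,"wy":0,"wz":0},{"tx":-32,"ty":-10,"tz":0,"wx":0,"wy":0,"wz":0},{"tx":0,"ty":0,"tz":0,"wx":-4.74,"wy":-0.74,"wz":3.51},{"tx":0,"ty":0,"tz":0,"wx":-4.74,"wy":-0.74,"wz":3.51},{"tx":0,"ty":0,"tz":0,"wx":-4.74,"wy":-0.74,"wz":3.51},{"tx":0,"ty":0,"tz":0,"wx":-4.74,"wy":-0.74,"wz":3.51},{"tx":0,"ty":0,"tz":0,"wx":-4.74,"wy":-0.74,"wz":3.51},{"tx":0,"ty":0,"tz":0,"wx":0,"wy":0,"wz":0},{"tx":0,"ty":0,"tz":0,"wx":0,"wy":0,"wz":0}]'; python3 go.py 60
```

```text
clock: 6.3
tcp_pos: [0.5063, -0.1867, 0.2804]
ee_rot: [-0.121, -0.571, 0.794, 0.168]
wrist_force: [0.0, 0.1, -0.8]
finger_gap: 0.0252
gripper_force: 22.0
target [ 0.5016256  -0.18493499  0.25150212] tool shift mm [-0.2 -7.2 28.5] rotvec deg [-0.15 -0.04  0.03]
clip in edge mm (throat) [-9.8 -3.1 88.5] joints [-0.11  0.43  0.2  -0.09 -1.74 -0.22] F [ 0.04513027  0.08052917 -0.80955776] 0.025247732755808765 6.3
```

```bash
python3 -m crank '[{"tx":0,"ty":-7,"tz":10,"wx":0,"wy":0,"wz":0},{"tx":0,"ty":0,"tz":18,"wx":0,"wy":0,"wz":0},{"tx":0,"ty":0,"tz":0,"wx":0,"wy":0,"wz":0},{"tx":0,"ty":0,"tz":0,"wx":0,"wy":0,"wz":0}]'; python3 go.py 0; python3 - <<'E'
from h import *
a=r.grab_frame("scene"); cv2.imwrite("pics/s4.png",a);w=r.grab_frame("wrist");cv2.imwrite("pics/w4.png",w);c=r.get_calibration("scene")
E=frame(-.324); e=np.array([.4675,-.1682,.161])
print(np.round(w2px(c,np.array([[0,0,0],[0,-.062,0],[0,.062,0]])@E.T+e)))
A=cv2.resize(a[90:190,175:275],(400,400),interpolation=3)
cv2.imwrite("pics/c4.png",np.hstack([A,cv2.resize(w[60:360,130:430],(400,400))]))
E
```

```text
clock: 6.7
tcp_pos: [0.5011, -0.1849, 0.2536]
ee_rot: [-0.121, -0.571, 0.794, 0.168]
wrist_force: [0.1, 0.3, -1.9]
finger_gap: 0.0258
gripper_force: 22.0
target [ 0.47843293 -0.17714609  0.19671678] tool shift mm [-0.2 -1.1 61.7] rotvec deg [-0.22 -0.05  0.02]
clip in edge mm (throat) [-3.8 -3.1 61.7] joints [-0.1   0.44  0.14 -0.09 -1.68 -0.21] F [ 0.14656416  0.28603357 -1.88435003] 0.025820135326328906 6.7
[[227. 175.]
 [234. 185.]
 [221. 166.]]
```

View pics/c4.png

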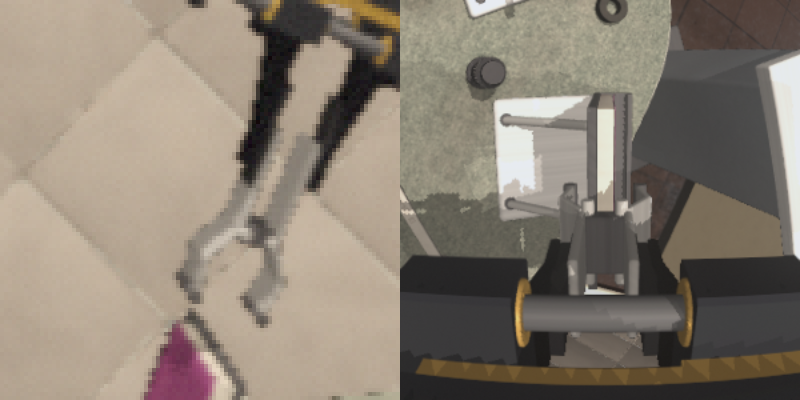

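The clip is astride the board in view: notebook and board at crop columns 587–632, jaws centred on about 608. I'll slide down along the board.

```bash
python3 -m crank '[{"tx":0,"ty":-1,"tz":10,"wx":0,"wy":0,"wz":0},{"tx":0,"ty":0,"tz":10,"wx":0,"wy":0,"wz":0},{"tx":0,"ty":0,"tz":10,"wx":0,"wy":0,"wz":0},{"tx":0,"ty":0,"tz":10,"wx":0,"wy":0,"wz":0},{"tx":0,"ty":0,"tz":7,"wx":0,"wy":0,"wz":0},{"tx":0,"ty":0,"tz":5,"wx":0,"wy":0,"wz":0},{"tx":0,"ty":0,"tz":0,"wx":0,"wy":0,"wz":0},{"tx":0,"ty":0,"tz":0,"wx":0,"wy":0,"wz":0},{"tx":0,"ty":0,"tz":0,"wx":0,"wy":0,"wz":0}]'; python3 go.py 0; python3 - <<'E'
from h import *
a=r.grab_frame("scene"); w=r.grab_frame("wrist")
A=cv2.resize(a[100:200,175:275],(400,400),interpolation=3)
cv2.imwrite("pics/c5.png",np.hstack([A,cv2.resize(w[60:360,130:430],(400,400))]))
E
```

```text
clock: 7.7
tcp_pos: [0.4827, -0.1786, 0.2055]
ee_rot: [-0.121, -0.571, 0.794, 0.168]
wrist_force: [-0.1, -0.7, -1.5]
finger_gap: 0.0254
gripper_force: 22.0
target [ 0.47843293 -0.17714609  0.19671678] tool shift mm [-0.   0.6  9.9] rotvec deg [-0.23 -0.01 -0.  ]
clip in edge mm (throat) [-1.9 -3.   9.9] joints [-0.1   0.44  0.02 -0.09 -1.55 -0.21] F [-0.09498114 -0.73404046 -1.46682292] 0.02540497781182827 7.7
```

View pics/c5.png

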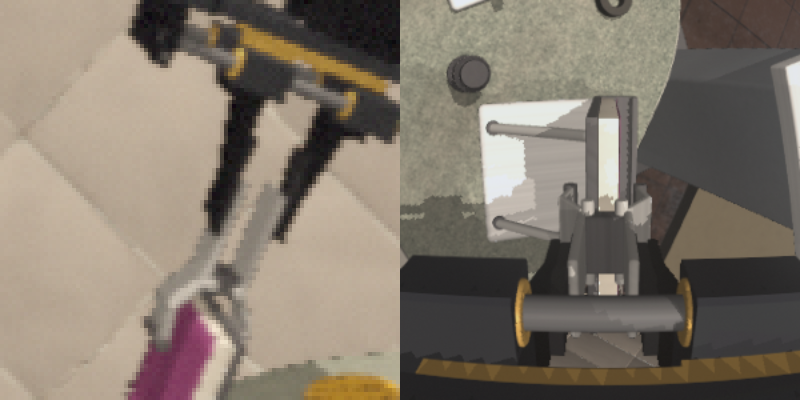

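The clip is astride notebook and board with no contact load. I'll creep down.

```bash
python3 -m crank '[{"tx":0,"ty":0,"tz":3,"wx":0,"wy":0,"wz":0},{"tx":0,"ty":0,"tz":3,"wx":0,"wy":0,"wz":0},{"tx":0,"ty":0,"tz":1,"wx":0,"wy":0,"wz":0},{"tx":0,"ty":0,"tz":0,"wx":0,"wy":0,"wz":0},{"tx":0,"ty":0,"tz":0,"wx":0,"wy":0,"wz":0}]'; python3 go.py 0;  python3 -m crank '[{"tx":0,"ty":0,"tz":1,"wx":0,"wy":0,"wz":0},{"tx":0,"ty":0,"tz":0,"wx":0,"wy":0,"wz":0},{"tx":0,"ty":0,"tz":0,"wx":0,"wy":0,"wz":0}]'; python3 go.py 0
```

```text
clock: 8.3
tcp_pos: [0.4797, -0.1776, 0.1988]
ee_rot: [-0.121, -0.571, 0.794, 0.168]
wrist_force: [0.5, -0.4, -0.6]
finger_gap: 0.0254
gripper_force: 22.0
target [ 0.47843293 -0.17714609  0.19671678] tool shift mm [-0.1  0.4  2.4] rotvec deg [-0.17 -0.02 -0.01]
clip in edge mm (throat) [-2.1 -3.1  2.4] joints [-0.1   0.44 -0.   -0.09 -1.54 -0.21] F [ 0.52671579 -0.44972088 -0.55985401] 0.025383320462543928 8.3
clock: 8.6
tcp_pos: [0.4793, -0.1775, 0.1979]
ee_rot: [-0.121, -0.571, 0.794, 0.168]
wrist_force: [1.1, 0.4, -1.1]
finger_gap: 0.0255
gripper_force: 22.0
target [ 0.47843293 -0.17714609  0.19671678] tool shift mm [-0.   0.4  1.4] rotvec deg [-0.18 -0.01 -0.01]
clip in edge mm (throat) [-2.1 -3.   1.4] joints [-0.1   0.44 -0.   -0.09 -1.54 -0.21] F [ 1.09794721  0.38382106 -1.10101631] 0.025501012821950685 8.6
```

```bash
for i in 1; do python3 -m crank '[{"tx":0,"ty":0,"tz":1,"wx":0,"wy":0,"wz":0},{"tx":0,"ty":0,"tz":0,"wx":0,"wy":0,"wz":0},{"tx":0,"ty":0,"tz":0,"wx":0,"wy":0,"wz":0}]' | grep -E "force|pos"; python3 -m crank '[{"tx":0,"ty":0,"tz":0.7,"wx":0,"wy":0,"wz":0},{"tx":0,"ty":0,"tz":0,"wx":0,"wy":0,"wz":0},{"tx":0,"ty":0,"tz":0,"wx":0,"wy":0,"wz":0}]' | grep -E "force|pos"; done; python3 go.py 0
```

```text
tcp_pos: [0.4792, -0.1775, 0.1975]
wrist_force: [0.6, 0.4, 3.1]
gripper_force: 22.0
tcp_pos: [0.4792, -0.1774, 0.1974]
wrist_force: [1.0, 0.3, 5.2]
gripper_force: 22.0
target [ 0.47843293 -0.17714609  0.19671678] tool shift mm [-0.   0.5  1. ] rotvec deg [-0.28 -0.03  0.02]
clip in edge mm (throat) [-2. -3.  1.] joints [-0.09  0.44 -0.01 -0.09 -1.53 -0.21] F [1.03584629 0.27935855 5.18277583] 0.025407449884014634 9.2
```

```bash
python3 -m crank '[{"tx":0,"ty":0,"tz":1,"wx":0,"wy":0,"wz":0},{"tx":0,"ty":0,"tz":0,"wx":0,"wy":0,"wz":0},{"tx":0,"ty":0,"tz":0,"wx":0,"wy":0,"wz":0},{"tx":0,"ty":0,"tz":0,"wx":0,"wy":0,"wz":0},{"tx":0,"ty":0,"tz":0,"wx":0,"wy":0,"wz":0}]'; python3 go.py 0
```

```text
clock: 9.7
tcp_pos: [0.4791, -0.1775, 0.1974]
ee_rot: [-0.12, -0.572, 0.794, 0.167]
wrist_force: [1.2, 1.8, 8.7]
finger_gap: 0.0255
gripper_force: 22.0
target [ 0.47843293 -0.17714609  0.19671678] tool shift mm [-0.1  0.4  0.9] rotvec deg [-0.35 -0.05  0.04]
clip in edge mm (throat) [-2.1 -3.1  0.9] joints [-0.09  0.44 -0.01 -0.09 -1.53 -0.21] F [1.24081262 1.78149437 8.68727587] 0.025506769002027908 9.7
```

Firmly seated at about 9 N with the pose stable. I'll release in stages.

```bash
python3 -m crank '[{"tx":0,"ty":0,"tz":0,"wx":0,"wy":0,"wz":0},{"tx":0,"ty":0,"tz":0,"wx":0,"wy":0,"wz":0},{"tx":0,"ty":0,"tz":0,"wx":0,"wy":0,"wz":0},{"tx":0,"ty":0,"tz":0,"wx":0,"wy":0,"wz":0}]' 36; python3 -m crank '[{"tx":0,"ty":0,"tz":0,"wx":0,"wy":0,"wz":0},{"tx":0,"ty":0,"tz":0,"wx":0,"wy":0,"wz":0},{"tx":0,"ty":0,"tz":0,"wx":0,"wy":0,"wz":0},{"tx":0,"ty":0,"tz":0,"wx":0,"wy":0,"wz":0}]' 50;python3 -m crank '[{"tx":0,"ty":0,"tz":0,"wx":0,"wy":0,"wz":0},{"tx":0,"ty":0,"tz":0,"wx":0,"wy":0,"wz":0},{"tx":0,"ty":0,"tz":0,"wx":0,"wy":0,"wz":0},{"tx":0,"ty":0,"tz":0,"wx":0,"wy":0,"wz":0},{"tx":0,"ty":0,"tz":0,"wx":0,"wy":0,"wz":0},{"tx":0,"ty":0,"tz":0,"wx":0,"wy":0,"wz":0},{"tx":0,"ty":0,"tz":0,"wx":0,"wy":0,"wz":0}]' 87
```

```text
clock: 10.1
tcp_pos: [0.4791, -0.1774, 0.1966]
ee_rot: [-0.12, -0.572, 0.794, 0.167]
wrist_force: [1.2, -0.6, 5.4]
finger_gap: 0.0357
gripper_force: 7.5
clock: 10.5
tcp_pos: [0.4775, -0.177, 0.1947]
ee_rot: [-0.122, -0.571, 0.794, 0.169]
wrist_force: [0.5, -0.0, 0.2]
finger_gap: 0.0496
gripper_force: 0.0
clock: 11.2
tcp_pos: [0.4782, -0.1771, 0.1954]
ee_rot: [-0.121, -0.571, 0.794, 0.168]
wrist_force: [0.5, 0.2, -0.3]
finger_gap: 0.0862
gripper_force: 0.0
```

Free; I'll retreat along the tool axis and look.

```bash
python3 -m crank '[{"tx":0,"ty":0,"tz":-10,"wx":0,"wy":0,"wz":0},{"tx":0,"ty":0,"tz":-20,"wx":0,"wy":0,"wz":0},{"tx":0,"ty":0,"tz":-20,"wx":0,"wy":0,"wz":0},{"tx":0,"ty":0,"tz":-20,"wx":0,"wy":0,"wz":0},{"tx":0,"ty":0,"tz":-10,"wx":0,"wy":0,"wz":0},{"tx":0,"ty":0,"tz":0,"wx":0,"wy":0,"wz":0},{"tx":0,"ty":0,"tz":0,"wx":0,"wy":0,"wz":0}]'; python3 - <<'E'
from h import *
a=r.grab_frame("scene"); w=r.grab_frame("wrist")
A=cv2.resize(a[120:220,175:275],(400,400),interpolation=3)
cv2.imwrite("pics/c6.png",np.hstack([A,cv2.resize(w[0:300,130:430],(400,400))]))
E
```

```text
clock: 11.9
tcp_pos: [0.5086, -0.1872, 0.268]
ee_rot: [-0.121, -0.571, 0.794, 0.169]
wrist_force: [0.1, 0.0, -0.8]
finger_gap: 0.0872
gripper_force: 0.0
```

View pics/c6.png

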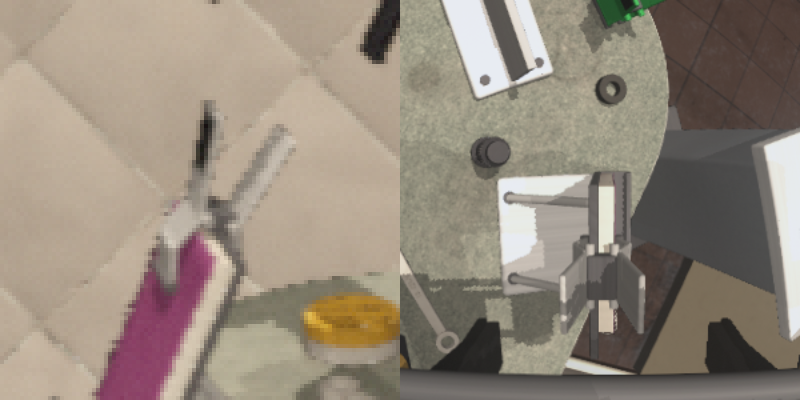

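The clip is clamped square and seated on the middle of the notebook and board (wrist crop about (602,275)). The gripper is clear and the bystanders in view are undisturbed.

```bash
python3 -c "
from cell import r
print(r.close_job())"
```

```text
the job is handed in; nothing more can be done
None
```

The clip is clamping the notebook to the stand, seated on the board's top edge near the middle; I handed the job in at about 12 s, and no verdict came back.

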